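Index and lock the carving turntable

ROBOT

A 6-joint arm with a two-finger parallel gripper is mounted at the origin on the work surface. World frame = base frame: x ahead of the robot, y to its left, z up, the work surface at z = 0. Lengths are in m, angles in rad, forces in N, time in s.
With the tool pointing down it reaches from about 0.3 to 0.775 m from the base axis. Payload 14.6 kg.
Tool frame: the origin (TCP) lies at the very end of the fingers, on their centre line; the grasp point (between the pads) lies 19 mm behind it; x points along the fingers, z is the direction in which the jaws open and shut, and the axes are right-handed (so a half turn about x gives the same grasp; the last joint's range is limited). The gripper opens to 94 mm and grips with 3 to 60 N. Pads are 16 mm wide; open, the fingers measure 119 mm over their backs; the gripper's body (75 mm by 177 mm) begins 78 mm behind the grasp point.
Start: joints at [1.139, 0.3, 1.521, -0, 1.321, -0.067], TCP at [0.196, 0.514, 0.205] pointing down, gripper open.
Joint ranges: [-3.03, 3.03], [-0.79, 2.21], [0.23, 2.52], [-1.04, 4.18], [0, 3.07], [-2.55, 2.55]. Speed limits (rad/s): [2.22, 2.22, 2.57, 3.14, 3.14, 3.14].

INTERFACE

Orientations are given as [roll, pitch, yaw] about the fixed x, y, z axes, in that order (R = Rz(yaw) Ry(pitch) Rx(roll)).
In Python, from station import ctrl gives the robot as it stands. The module is installed in compiled form; this text tells all that it offers.
- The arm moves only by the tool servo_tool, never from a script. Its argument "motion" is one flat list of numbers, 4 for each row, row after row: the shift along the tool's x, y, z in mm, then the turn about the tool's x in degrees. In form: [dx, dy, dz, roll, dx, dy, dz, roll, ...]. A call has 1 to 20 rows; each row is the pose to reach, as a shift and turn from the pose commanded when the call began, along the tool's axes at that moment; what a row does not reach only later rows make up. A row lasts 1/8 s, in which the tool goes at most 62.5 mm and 10.7 degrees, less where a joint would pass 70% of its speed; a pose out of reach is approached as far as the arm can. A call with a gripper value outside its range is refused whole. "gripper" is the opening, from 0 (shut) to 1 (fully open), set as the call begins (left out, the last holds). The fingers move at their own pace and stop on an object; "force" is the grip in N (left out, the last holds). Time passes only in rows, so rows that repeat a pose let the fingers close. It gives the time, the measured TCP pose, the force and the opening at its end, in the units of the state.
- ctrl.get_obs(): the state, without advancing time (a new reading comes with each control period).
- ctrl.camera(name): name is "scene" or "top" or "wrist"; returns a dict with "color" (384x512x3 uint8, red, green, blue), "z_map" (384x512 float32, m along the optical axis (not along the pixel's ray), 0 where there is no reading), "fx", "fy", "cx", "cy" (pixels), "rvec" (rotation vector, rad) and "tvec" (3), from world to camera coordinates, as OpenCV has them. Camera axes: x right, y down, z forward; pixel columns grow to the right and rows downward; lengths in m; the calibration is good to about 2 mm. The wrist camera is an equidistant fisheye: a pixel r from the principal point sees the ray r / f radians off the axis. A picture is of the moment at which its call begins.
- ctrl.hand_in(): hands the job in, once; it reports no verdict.
The state is a dict: "time_s": time; "qpos": joint angles; "joint_vel": joint speeds; "tau": joint torques, N m; "ee_pos": TCP position; "eef_rot": TCP orientation; "force": force on the tool from outside, world axes, zero at the start; "moment": the same for the moment, N m; "grip_width": finger opening in m.
Only numpy, scipy, OpenCV 4.12 (cv2) and the standard library are available. Lean on these libraries where they do the work, as an engineer would, in place of code of your own. Each camera call takes 0.05 s, during which the arm holds its last target.

TASK

Push the upright handle of the carving stand's disc round with the fingertips until the notch in its rim faces the locking bar, then push the bar by its upright plate fully home into the notch, so that the plate meets the guide. The small carved figure rides loose on the disc: leave it standing where it is. Nothing needs gripping: do not lift anything, leave the other things on the bench where they lie, and finish clear of everything.

Things in the scene. Friction and masses are not known exactly. Their poses are not given: they have to be found in the camera images.
- stand: Fixed carving stand, grey base plate 190 x 190 x 12 mm with a tongue 60 mm wide along its own -y to 175 mm. Origin: centre of the underside, on the bench and on the disc's vertical axis; z up. The bar guide on the tongue is a dark steel block 46 mm wide (x), y = -94 to -122 mm, top z = 76 mm. Place and yaw differ from run to run.
- disc (a joint): Turn of the aluminium disc, rad, counter-clockwise from above. 170 mm across, 14 thick, top at z = 69 mm; one rim notch 20 mm wide, 28 deep, mouth flared to 36. Starts between 0.7 and 5.6; at 0 and at 6.283 the notch faces the bar (stand's -y), the handle at the stand's +y. Turns from -1.0 to 7.28, so either way round; light friction (about 2 N at the handle), stays where left.
- handle_top (a point): Centre of the top end of the disc's upright black handle, a plain round post 18 mm in diameter and 62 mm tall, fixed to the disc 66 mm from the axis, straight opposite the notch. Its top is at z = 131 mm, its foot on the disc top at z = 69 mm.
- notch (a point): Point on the disc's top rim in the middle of the notch mouth, 85 mm from the axis; turns with the disc.
- line_up (a point): Fixed point of the stand on the bar's centre line, 85 mm from the axis, at the disc top: the notch point lies here when the notch faces the bar squarely.
- bar (a joint): Slide of the steel locking bar to the disc axis (stand's +y), m: 0 back, 0.034 home, plate against the guide. Starts at 0 to 0.006. Bar 14 mm wide, 12 high, round nose, at disc level; friction about 2 N, stays where left. The rim stops it unless the notch faces it; slightly out of line, the flared mouth centres the disc on it.
- push_plate (a point): Middle of the top edge of the outer face (away from the disc) of the upright plate at the bar's outer end; moves with the bar. Plate 40 mm wide across the bar, 8 thick, from z = 56 to 105 mm. This face is 164 mm from the disc axis with the bar back, 130 mm with it home. Push it straight towards the axis.
- bar_nose (a point): Upper edge of the tip of the bar's round nose; 95 mm from the axis when the bar is fully back, 61 mm when home.
- figure: Small carved wooden figure, loose, standing about the middle of the disc on its 48 x 48 x 22 mm block, 81 mm tall in all. Origin: centre of its underside; z up. It turns along with the disc.
- gouge_a: Bystander: carving gouge with wooden handle, 222 mm long, 24 mm high, lying near the stand. Origin under its middle.
- gouge_b: Bystander: wider carving gouge, 222 mm long, 24 mm high, lying near the stand. Origin under its middle.
- blank: Bystander: pale wood blank 50 x 45 x 70 mm tall, beside the bar's outer end. Origin: centre of its underside.
- wax_tin: Bystander: round metal tin 60 mm across, 45 mm tall, on the bar's other side. Origin: centre of its underside.
- mallet: Bystander: wooden mallet lying flat, 285 mm long, 60 mm high. Origin under the handle.
- folding_rule: Bystander: folded white rule 220 x 32 x 16 mm. Origin: centre of its underside.
- pencil: Bystander: carpenter's pencil 170 mm long, 8 mm thick. Origin under its middle.
Not all that is in view belongs to the job. Leave any purple or red look-alike of the figure alone.

How it is judged:
On the way, in this order (a step that is already met when the one before it is completed fails the run):
1. the notch faces the bar (within 6 mm at the rim) before the bar has gone in (horizontal distance between notch and line_up below 0.006 m and value of joint bar below 0.022 m), for 0.1 s.
2. the bar is pushed home into the notch (horizontal distance between notch and line_up below 0.006 m and value of joint bar above 0.03 m), for 0.2 s.
At the end, for the whole second after the job is handed in: The notch is within 6 mm of the bar's line at the rim, the bar is home (at least 30 of its 34 mm) and the figure stands at rest on the disc, upright and within 20 mm of the disc axis (all of step 2 and horizontal distance between figure and stand below 0.02 m and angle between figure's own z axis and vertical below 0.1 rad and height (world z) of figure between 0.064 and 0.074 m and linear speed of figure below 0.02 m/s); the robot touches nothing.
It fails at once if the figure is lifted, tipped or pushed across the disc (over 20 mm from the axis) (height (world z) of figure above 0.08 m or angle between figure's own z axis and vertical above 0.25 rad or horizontal distance between figure and stand above 0.02 m).
It fails at once if another thing on the bench is moved more than 25 mm or lifted (distance of any of gouge_a, gouge_b, blank, wax_tin, mallet, folding_rule, pencil from where it was at the start of the episode above 0.025 m or height (world z) of any of gouge_a, gouge_b, blank, wax_tin, mallet, folding_rule, pencil above 0.015 m).
It also fails if it takes over 58 s, if anything falls off the work surface, if the arm or the gripper's body presses on something with over 40 N, if the wrist force passes 120 N, or if a joint passes its speed limit or range.

## Working session

There is one attempt and no reset: what is moved stays moved. The work goes in short steps, Python scripts to look and compute and a tool call to move; the robot and the scene stay as the last step left them, time stands still between calls to the robot, and variables do not carry over. Pictures are saved under pics/ and viewed, and the job is handed in when it is done.

Besides the shell and the picture viewer there is one more tool, called after "Emit:" in YAML: its name, and indented under it one key for each argument. servo_tool: Moves the arm, as the interface text tells. Its arguments: {"type":"object","properties":{"motion":{"type":"array","items":{"type":"number"}},"gripper":{"type":"number"},"force":{"type":"number"}},"required":["motion"]}

```bash
mkdir -p pics
cat > h.py <<'E'
import numpy as np,cv2
from station import ctrl
def cam(n,save=None):
    c=ctrl.camera(n)
    if save: cv2.imwrite('pics/'+save+'.png',cv2.cvtColor(c['color'],cv2.COLOR_RGB2BGR))
    np.savez('last_'+n+'.npz',**c)
    return c
def cloud(c):
    R=cv2.Rodrigues(np.array(c['rvec'],float))[0];t=np.array(c['tvec'],float).ravel()
    z=c['z_map'].astype(float);v,u=np.mgrid[:z.shape[0],:z.shape[1]]
    P=np.stack([(u-c['cx'])/c['fx']*z,(v-c['cy'])/c['fy']*z,z],-1)
    W=(P-t)@R; W[z==0]=np.nan
    return W
E
python3 - <<'E'
from h import *
print(ctrl.get_obs())
for n in ['scene','top']:
    c=cam(n,n+'0'); print(n,c['fx'],c['cx'],c['cy'],c['rvec'],c['tvec'])
E
```

```text
{'time_s': 0.0, 'qpos': array([ 1.13941412e+00,  3.00444836e-01,  1.52160501e+00,  1.94184127e-05,
        1.32068541e+00, -6.65921672e-02]), 'joint_vel': array([-2.04688441e-04,  1.63035589e-03, -6.38889837e-04,  1.91899537e-03,
       -1.91461752e-03,  8.37477466e-05]), 'tau': array([ 7.07336476e-04, -5.31819892e+01, -3.52721286e+01,  7.08791683e-02,
        2.44335568e-02, -1.56027289e-05]), 'ee_pos': array([0.19609565, 0.51356712, 0.20489061]), 'eef_rot': array([ 3.05854078,  1.56965356, -2.01864305]), 'force': array([ 0.75318498, -0.49807271,  0.07999937]), 'moment': array([-0.04971563,  0.00073424,  0.00897304]), 'grip_width': 0.09425232364322966}
scene 459.1466564628573 257.85665050218273 196.13579951431157 [ 2.02136239  1.44868453 -0.58078201] [-0.12611673 -0.32920368  1.64198549]
top 391.81845053282046 255.5725160242832 184.6365359290056 [ 2.16456593 -2.18622865  0.06642056] [-0.03652691  0.54047934  1.06677001]
```

View pics/scene0.png

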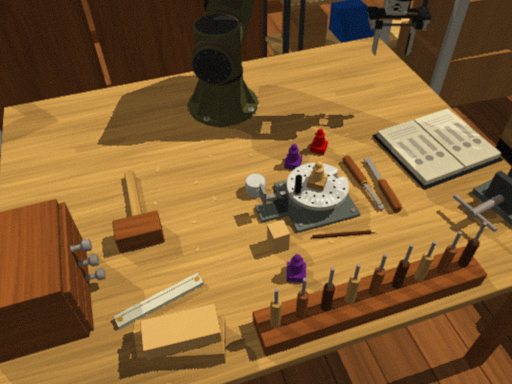

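View pics/top0.png

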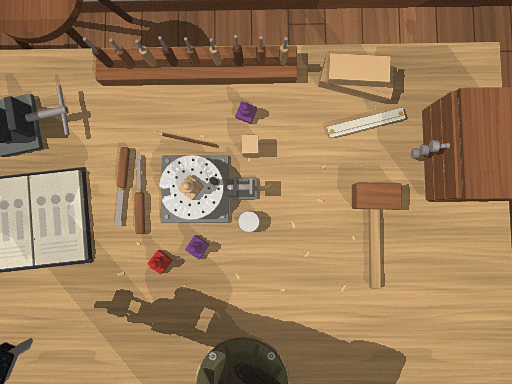

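Run:
```python
from h import *
c=dict(np.load('last_top.npz')); W=cloud(c)
im=c['color'][140:250,100:300]
cv2.imwrite('pics/topz.png',cv2.cvtColor(cv2.resize(im,None,fx=4,fy=4,interpolation=cv2.INTER_CUBIC),cv2.COLOR_RGB2BGR))
c2=dict(np.load('last_scene.npz')); im=c2['color'][120:260,220:420]
cv2.imwrite('pics/scz.png',cv2.cvtColor(cv2.resize(im,None,fx=4,fy=4,interpolation=cv2.INTER_CUBIC),cv2.COLOR_RGB2BGR))
reg=np.zeros(W.shape[:2],bool);reg[140:250,110:300]=1
for lo,hi in [(.006,.016),(.064,.072),(.073,.08),(.098,.11),(.125,.14),(.14,.16)]:
    m=reg&(W[...,2]>lo)&(W[...,2]<hi); P=W[m]
    print(lo,m.sum(),np.nanmedian(P,0),P.min(0),P.max(0))
m=reg&(W[...,2]>.064)&(W[...,2]<.072); 
Q=W[m][:,:2]; ct=np.median(Q,0); Q=Q[np.linalg.norm(Q-ct,axis=1)<.1]
print(cv2.minEnclosingCircle(Q.astype(np.float32)))
m=reg&(W[...,2]>.006)&(W[...,2]<.016)
Q=W[m][:,:2];Q=Q[(np.abs(Q-ct)<.2).all(1)];
print(cv2.minAreaRect(Q.astype(np.float32)))
for nm in ['hi','plate']:
    lo,hi=((.12,.136),(.095,.11))[nm=='plate']
    m=reg&(W[...,2]>lo)&(W[...,2]<hi); vs,us=np.nonzero(m)
    for u,v in zip(us,vs): print(nm,u,v,W[v,u].round(3))
```

```text
0.006 2117 [0.51547725 0.09145879 0.01252417] [ 0.3619862  -0.15993562  0.00601922] [0.67026068 0.3661697  0.01599996]
0.064 2653 [0.53670418 0.11640543 0.06954569] [ 0.36833631 -0.05013295  0.06416616] [0.65644128 0.21454963 0.07199926]
0.073 282 [0.53445287 0.06455297 0.07426611] [ 0.36929381 -0.04752631  0.07300182] [0.65569326 0.21052013 0.07995923]
0.098 68 [ 0.53263241 -0.0290306   0.10516666] [ 0.51221612 -0.03419906  0.10009951] [0.55090733 0.13706147 0.10954382]
0.125 117 [0.53763006 0.1174111  0.13144616] [0.51522036 0.05581246 0.125384  ] [0.55208875 0.14312569 0.13697456]
0.14 51 [0.53105152 0.12671824 0.14741738] [0.52165551 0.11799356 0.14176507] [0.53921494 0.13517147 0.15340569]
((0.5324999094009399, 0.11631745100021362), 0.09868790954351425)
((0.5148642063140869, 0.1167309507727623), (0.3117519021034241, 0.39472153782844543), 1.0978186130523682)
hi 210 177 [0.552 0.07  0.131]
hi 211 177 [0.552 0.068 0.131]
hi 212 177 [0.552 0.065 0.129]
hi 213 177 [0.552 0.062 0.133]
hi 214 177 [0.552 0.06  0.131]
hi 210 178 [0.549 0.07  0.132]
hi 211 178 [0.55  0.068 0.127]
hi 212 1
[... 5409 characters left out ...]
0.097]
plate 249 190 [ 0.52  -0.026  0.104]
plate 250 190 [ 0.52  -0.029  0.106]
plate 251 190 [ 0.52  -0.031  0.107]
plate 252 190 [ 0.52  -0.034  0.108]
plate 249 191 [ 0.518 -0.026  0.104]
plate 250 191 [ 0.517 -0.029  0.108]
plate 251 191 [ 0.518 -0.031  0.104]
plate 252 191 [ 0.517 -0.034  0.105]
plate 185 192 [0.516 0.137 0.109]
plate 193 192 [0.517 0.119 0.095]
plate 249 192 [ 0.515 -0.026  0.104]
plate 250 192 [ 0.515 -0.029  0.106]
plate 251 192 [ 0.515 -0.031  0.109]
plate 252 192 [ 0.515 -0.034  0.104]
plate 249 193 [ 0.512 -0.026  0.107]
plate 250 193 [ 0.512 -0.029  0.105]
plate 251 193 [ 0.512 -0.031  0.107]
plate 252 193 [ 0.512 -0.034  0.106]
plate 187 196 [0.507 0.134 0.095]
```

View pics/topz.png

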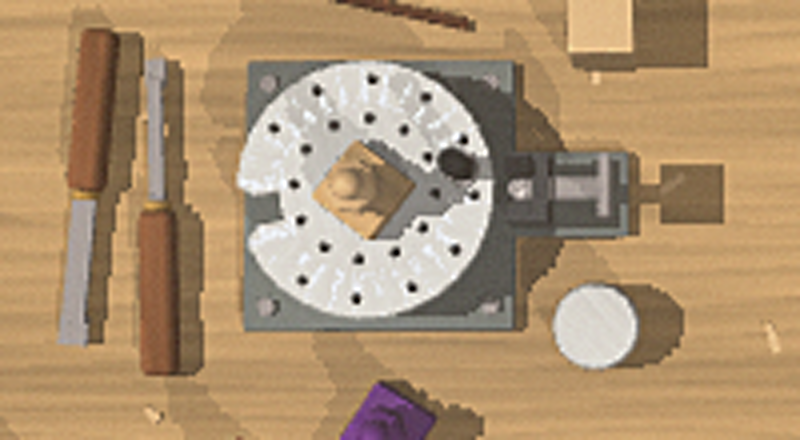

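View pics/scz.png

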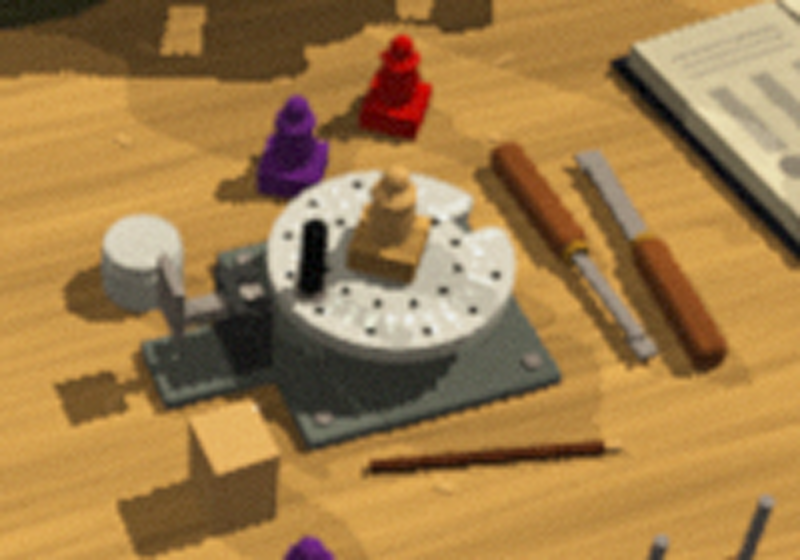

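```bash
cat > disc.py <<'E'
from h import *
from scipy.optimize import least_squares
def discfit(c):
    W=cloud(c); d=np.linalg.norm(W[...,:2]-np.array([.5315,.126]),axis=-1)
    m=(abs(W[...,2]-.069)<.006)&(d<.1)&(c['color'].min(-1)>150)
    cs,_=cv2.findContours(m.astype(np.uint8),cv2.RETR_EXTERNAL,cv2.CHAIN_APPROX_NONE)
    k=max(cs,key=len)[:,0]; P=W[k[:,1],k[:,0],:2]
    f=lambda p:np.linalg.norm(P-p,axis=1)-.0845
    r=least_squares(f,[.5315,.126],loss='soft_l1',f_scale=.001)
    return r.x,np.median(abs(r.fun)),P
E
python3 - <<'E'
from disc import *
c=dict(np.load('last_top.npz')); W=cloud(c)
x,e,P=discfit(c); print(x,e)
d=np.linalg.norm(P-x,axis=1); Q=P[d<.078]; print('inner',Q.round(3).tolist())
# base
col=c['color'].astype(int)
m=(abs(W[...,2]-.012)<.004)&(np.linalg.norm(W[...,:2]-x,axis=-1)<.2)&(col[...,0]-col[...,2]<20)
m=cv2.morphologyEx(m.astype(np.uint8),cv2.MORPH_OPEN,np.ones((2,2)))
n,l,s,_=cv2.connectedComponentsWithStats(m); 
Q=W[m>0][:,:2]; print(cv2.minAreaRect(Q.astype(np.float32)))
Q=Q[Q[:,1]>.035]; print(cv2.minAreaRect(Q.astype(np.float32)))
# guide/plate/bar
for lo,hi,n in[(.1,.11,'plate')]:
    m=(W[...,2]>lo)&(W[...,2]<hi)&(W[...,1]<0)&(W[...,1]>-.06)&(abs(W[...,0]-.53)<.04);print(n,W[m].mean(0),cv2.minAreaRect(W[m][:,:2].astype(np.float32)))
m=(W[...,2]>.073)&(W[...,2]<.08)&(W[...,1]<.06)&(W[...,1]>-.03)&(abs(W[...,0]-.53)<.035);print('guide',W[m].mean(0),cv2.minAreaRect(W[m][:,:2].astype(np.float32)))
m=(W[...,2]>.126)&(W[...,2]<.136)&(W[...,1]<.09)&(W[...,1]>.03)&(abs(W[...,0]-.53)<.035);h=W[m].mean(0)[:2];print('handle',h,h-x,np.linalg.norm(h-x))
m=(W[...,2]>.145)&(W[...,2]<.156)&(W[...,1]<.2)&(W[...,1]>.03)&(abs(W[...,0]-.53)<.035);print('figtop',W[m].mean(0))
for nm,(u,v) in dict(tin=(249,222),blank=(250,146),purple=(198,244)).items(): print(nm,W[v-3:v+4,u-3:u+4].mean((0,1)).round(3))
E
```

```text
[0.53274561 0.1302475 ] 0.0018367328322518792
inner [[0.532, 0.207], [0.533, 0.206], [0.53, 0.204], [0.53, 0.199], [0.53, 0.198], [0.533, 0.195], [0.532, 0.193], [0.532, 0.19], [0.533, 0.188], [0.53, 0.185], [0.527, 0.184], [0.524, 0.185], [0.522, 0.184], [0.519, 0.184], [0.516, 0.182], [0.514, 0.182], [0.511, 0.184], [0.511, 0.187], [0.508, 0.189], [0.509, 0.193], [0.509, 0.195], [0.509, 0.198], [0.506, 0.2], [0.536, 0.054], [0.534, 0.057], [0.536, 0.059], [0.536, 0.062], [0.536, 0.059], [0.534, 0.057], [0.531, 0.059], [0.534, 0.057], [0.531, 0.054], [0.523, 0.054], [0.523, 0.057], [0.523, 0.059], [0.526, 0.062], [0.523, 0.062], [0.521, 0.065], [0.52, 0.067], [0.52, 0.07], [0.518, 0.073], [0.515, 0.076], [0.513, 0.078], [0.513, 0.081], [0.513, 0.083], [0.513, 0.086], [0.513, 0.089], [0.513, 0.091], [0.513, 0.095], [0.51, 0.097], [0.508, 0.097], [0.505, 0.099], [0.505, 0.102], [0.502, 0.102], [0.5, 0.105], [0.497, 0.108], [0.497, 0.11], [0.497, 0.112], [0.497, 0.115], [0.497, 0.118], [0.497, 0.12], [0.497, 0.123], [0.497, 0.126], [0.497, 0.129], [0.5, 0.132], [0.503, 0.133], [0.503, 
[... 956 characters left out ...]
98169, 0.12223279476165771), (0.3356241285800934, 0.188343808054924), 89.20286560058594)
((0.5301862359046936, 0.16239409148693085), (0.25498834252357483, 0.18941369652748108), 89.45695495605469)
plate [ 0.53154238 -0.03016155  0.1052661 ] ((0.5315422415733337, -0.030154936015605927), (0.007867265492677689, 0.03865500167012215), 89.43196105957031)
guide [0.5319379  0.02221742 0.07588155] ((0.5308874249458313, 0.0337633416056633), (0.05819876492023468, 0.05069567263126373), 0.20198988914489746)
handle [0.54486975 0.06494925] [ 0.01212414 -0.06529825] 0.06641428226295272
figtop [0.53074525 0.12728053 0.14845038]
tin [ 0.438 -0.024  0.045]
blank [ 0.64  -0.029  0.071]
purple [0.38  0.114 0.046]
```

Run:
```python
from h import *
from scipy.spatial.transform import Rotation as Ro
o=ctrl.get_obs(); R=Ro.from_euler('xyz',o['eef_rot']).as_matrix(); print(R.round(3)); print(R.T@(np.array([.545,.065,.20])-o['ee_pos'])*1000)
z=R[:,2]; print('jaw az',np.degrees(np.arctan2(z[1],z[0])), o['qpos'][0]*57.3)
```

```text
[[-0.    -0.934  0.357]
 [-0.001  0.357  0.934]
 [-1.     0.    -0.001]]
[   5.21712929 -485.94589566 -294.61326637]
jaw az 69.10034510562507 65.28702484906734
```

Emit:
servo_tool:
  motion: [0, -10, -6, 2, 0, -40, -24, 5, 0, -80, -49, 10, 0, -121, -73, 15, 0, -162, -98, 20, 0, -203, -123, 25, 0, -244, -148, 30, 0, -285, -173, 35, 0, -326, -198, 40, 0, -367, -222, 45, 0, -408, -247, 50, 0, -445, -270, 54, 0, -472, -286, 57, 0, -484, -293, 58, 0, -486, -295, 58, 0, -486, -295, 58]
  gripper: 0.31

```text
time_s: 2.1
ee_pos: [0.5445, 0.0654, 0.2055]
eef_rot: [2.499, 1.571, 2.693]
force: [0.0, 0.3, 0.8]
grip_width: 0.0293
```

Run:
```python
from h import *
from scipy.spatial.transform import Rotation as Ro
c=cam('wrist','w1')
print(c['fx'],c['cx'],c['cy'])
o=ctrl.get_obs(); R=Ro.from_euler('xyz',o['eef_rot']).as_matrix(); print(R.round(3),o['ee_pos'],o['qpos'],o['grip_width'],o['time_s'])
cam('scene','s1'); cam('top','t1')
```

```text
297.3186396354542 257.290834531962 191.3399807046487
[[-0.    -0.194  0.981]
 [ 0.     0.981  0.194]
 [-1.     0.     0.   ]] [0.5445186  0.06557004 0.2055538 ] [ 5.30227851e-02  2.96380961e-01  1.52529910e+00  7.44572030e-05
  1.31991355e+00 -1.42019215e-01] 0.029248340366859683 2.15
```

View pics/w1.png

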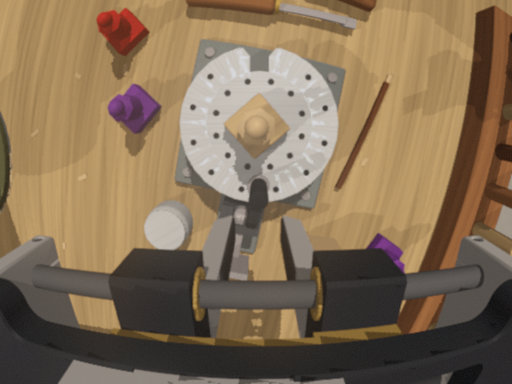

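Emit:
servo_tool:
  motion: [10, 0, 0, 0, 30, 0, 0, 0, 50, 0, 0, 0, 70, 0, 0, 0, 90, 0, 0, 0, 108, 0, 0, 0, 119, 0, 0, 0, 120, 0, 0, 0]

```text
time_s: 3.25
ee_pos: [0.5448, 0.0649, 0.0848]
eef_rot: [2.985, 1.57, -3.104]
force: [-0.2, 0.6, 0.4]
grip_width: 0.0289
```

```bash
cat > plan.py <<'E'
from h import *
from scipy.spatial.transform import Rotation as Ro
C=np.array([.532,.129])
o=ctrl.get_obs(); R=Ro.from_euler('xyz',o['eef_rot']).as_matrix(); p=o['ee_pos']
print(p,o['qpos'].round(3),o['force'].round(1),o['time_s'])
a0=np.degrees(np.arctan2(*(p[:2]-C)[::-1])); print('tcp az,r',a0,np.linalg.norm(p[:2]-C))
az=np.degrees(np.arctan2(R[1,2],R[0,2])); print('jaw az',az)
def plan(angs,azs,r=.066):
    out=[]
    for a,z in zip(angs,azs):
        t=np.append(C+r*np.array([np.cos(np.radians(a)),np.sin(np.radians(a))]),p[2])
        d=R.T@(t-p)*1000
        out+=[0,round(d[1]),round(d[2]),round(az-z,0)]
    print(out)
E
python3 - <<'E'
from plan import *
# rows of ~8 deg (9mm)
a=a0+np.cumsum([2,4,6]+[8]*7+[6,4,2]); print(a)
z=np.maximum(0,a-a0)*142/170+az   # jaw lag linear
plan(a,z)
E
```

```text
[0.54475327 0.06485603 0.08481272] [ 0.052  0.427  1.648  0.     1.068 -0.142] [-0.2  0.6  0.4] 3.25
tcp az,r -78.7549498669436 0.06539950099167324
jaw az 11.102895347301983
[-76.75494987 -72.75494987 -66.75494987 -58.75494987 -50.75494987
 -42.75494987 -34.75494987 -26.75494987 -18.75494987 -10.75494987
  -4.75494987  -0.75494987   1.24505013]
[0, -1, 2, np.float64(-2.0), 0, 0, 7, np.float64(-5.0), 0, 1, 14, np.float64(-10.0), 0, 3, 23, np.float64(-17.0), 0, 7, 31, np.float64(-23.0), 0, 12, 39, np.float64(-30.0), 0, 18, 46, np.float64(-37.0), 0, 25, 52, np.float64(-43.0), 0, 33, 57, np.float64(-50.0), 0, 41, 61, np.float64(-57.0), 0, 47, 63, np.float64(-62.0), 0, 52, 64, np.float64(-65.0), 0, 54, 65, np.float64(-67.0)]
```

Emit:
servo_tool:
  motion: [0, -1, 2, -2, 0, 0, 7, -5, 0, 1, 14, -10, 0, 3, 23, -17, 0, 7, 31, -23, 0, 12, 39, -30, 0, 18, 46, -37, 0, 25, 52, -43, 0, 33, 57, -50, 0, 41, 61, -57, 0, 47, 63, -62, 0, 52, 64, -65, 0, 54, 65, -67, 0, 54, 65, -67]

```text
time_s: 5.0
ee_pos: [0.5986, 0.1304, 0.0858]
eef_rot: [-1.011, 1.57, 0.353]
force: [0.1, 0.6, 0.3]
grip_width: 0.0292
```

Run:
```python
from plan import *
cam('scene','s2');c=cam('wrist','w2')
cam('top','t2')
a=a0+np.cumsum([2,4,6]+[8]*8+[6,4,2]); print(a)
z=np.maximum(0,a-a0)*76/90+az
plan(a,z)
for n in 'st':
    im=cv2.imread(f'pics/{n}2.png'); im=im[120:260,220:420] if n=='s' else im[140:250,100:300]
    cv2.imwrite(f'pics/{n}2z.png',cv2.resize(im,None,fx=4,fy=4,interpolation=cv2.INTER_CUBIC))
```

```text
[0.59860803 0.13042414 0.08582564] [ 0.155  0.553  1.453  0.     1.135 -1.209] [0.1 0.6 0.3] 5.0
tcp az,r 1.2248517555556688 0.06662325235335766
jaw az 78.1213670615686
[ 3.22485176  7.22485176 13.22485176 21.22485176 29.22485176 37.22485176
 45.22485176 53.22485176 61.22485176 69.22485176 77.22485176 83.22485176
 87.22485176 89.22485176]
[0, 1, 2, np.float64(-2.0), 0, 3, 6, np.float64(-5.0), 0, 5, 13, np.float64(-10.0), 0, 10, 21, np.float64(-17.0), 0, 15, 28, np.float64(-24.0), 0, 22, 35, np.float64(-30.0), 0, 29, 40, np.float64(-37.0), 0, 37, 45, np.float64(-44.0), 0, 46, 48, np.float64(-51.0), 0, 55, 50, np.float64(-57.0), 0, 64, 51, np.float64(-64.0), 0, 71, 51, np.float64(-69.0), 0, 75, 50, np.float64(-73.0), 0, 78, 50, np.float64(-74.0)]
```

View pics/s2z.png

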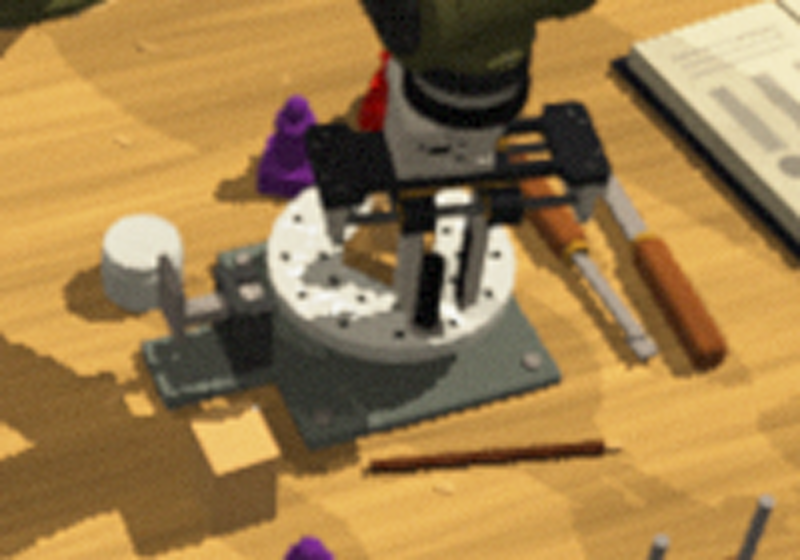

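View pics/w2.png

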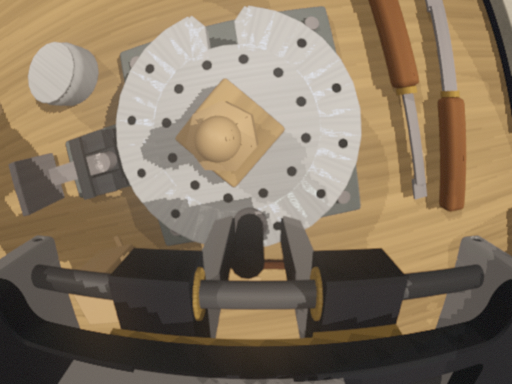

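Emit:
servo_tool:
  motion: [0, 1, 2, -2, 0, 3, 6, -5, 0, 5, 13, -10, 0, 10, 21, -17, 0, 15, 28, -24, 0, 22, 35, -30, 0, 29, 40, -37, 0, 37, 45, -44, 0, 46, 48, -51, 0, 55, 50, -57, 0, 64, 51, -64, 0, 71, 51, -69, 0, 75, 50, -73, 0, 78, 50, -74, 0, 78, 50, -74]

```text
time_s: 7.02
ee_pos: [0.5322, 0.1954, 0.0855]
eef_rot: [0.032, 1.571, 2.686]
force: [0.8, 0.4, 0.4]
grip_width: 0.0292
```

Run:
```python
from plan import *
print(o['grip_width'])
cam('scene','s3');c=cam('wrist','w3')
cam('top','t3')
a=a0+np.arange(1,9)
plan(a,a*0+az)
for n in 'st':
    im=cv2.imread(f'pics/{n}3.png'); im=im[120:260,220:420] if n=='s' else im[140:250,100:300]
    cv2.imwrite(f'pics/{n}3z.png',cv2.resize(im,None,fx=4,fy=4,interpolation=cv2.INTER_CUBIC))
```

```text
[0.53223367 0.19544196 0.08549451] [ 0.287  0.462  1.594  0.     1.086 -2.367] [0.8 0.4 0.4] 7.025
tcp az,r 89.79849733058894 0.0664423710722451
jaw az 152.063954034363
0.02915233354256233
[0, 1, 1, np.float64(0.0), 0, 1, 2, np.float64(0.0), 0, 2, 3, np.float64(0.0), 0, 3, 4, np.float64(0.0), 0, 3, 5, np.float64(0.0), 0, 4, 6, np.float64(0.0), 0, 5, 7, np.float64(0.0), 0, 5, 8, np.float64(0.0)]
```

View pics/t3z.png

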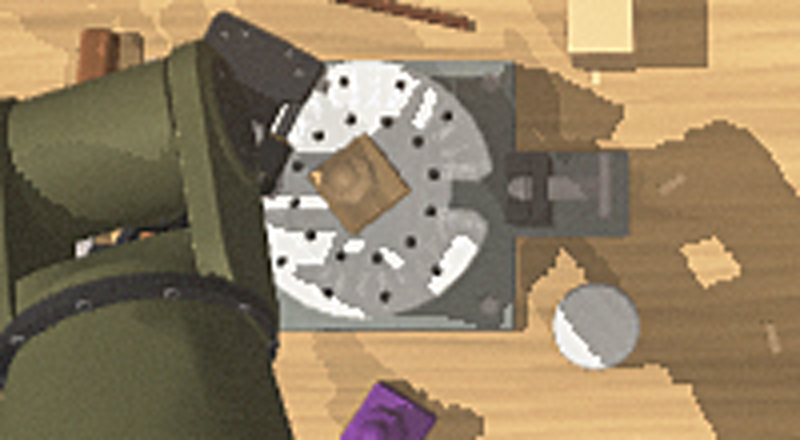

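View pics/s3z.png

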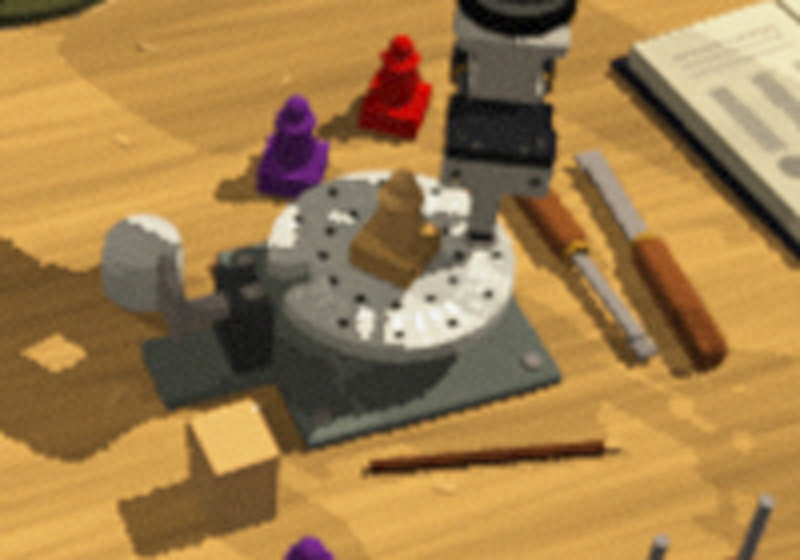

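View pics/w3.png

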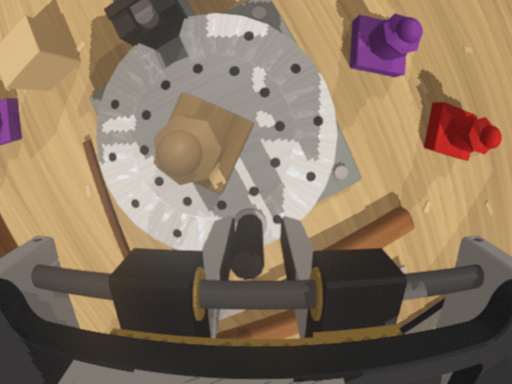

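```bash
cat > notch.py <<'E'
from h import *
def notch(c,C=np.array([.532,.129])):
    W=cloud(c); x=W[...,0]-C[0];y=W[...,1]-C[1];z=W[...,2]
    # disc plane rows: for top pixels, intersect ray with plane z=.069
    R=cv2.Rodrigues(np.array(c['rvec'],float))[0];t=np.array(c['tvec'],float).ravel();o=-R.T@t
    k=(.069-o[2])/(W[...,2]-o[2]); X=o[0]+(W[...,0]-o[0])*k-C[0]; Y=o[1]+(W[...,1]-o[1])*k-C[1]
    r=np.hypot(X,Y); th=np.degrees(np.arctan2(X,-Y)) # 0 facing -y
    for lo,hi in[(60,65),(65,70),(70,75),(75,79),(79,83)]:
        m=(r*1000>lo)&(r*1000<hi)&(abs(th)<35)
        q=np.sort(th[m&(z<.058)]); print(lo,len(q),q[[0,1,-2,-1]].round(1) if len(q)>3 else q, (q[0]+q[-1])/2 if len(q) else '', 'area-mean',q.mean() if len(q) else '')
E
python3 - <<'E'
from notch import *
notch(dict(np.load('last_top.npz')))
E
```

```text
60 14 [-10.5 -10.1   4.1   4.3] -3.130843613883175 area-mean -3.1094144154365635
65 13 [-9.7 -7.5  3.7  3.9] -2.935832913211229 area-mean -2.4169107298539454
70 14 [-11.1  -9.4   3.4   3.5] -3.7938209249173545 area-mean -3.104885399816145
75 12 [-12.3 -10.8   1.3   3.3] -4.528413450094602 area-mean -5.6290660706315885
79 18 [-13.7 -11.9   4.9   5. ] -4.359102013406318 area-mean -2.971103361790046
```

Emit:
servo_tool:
  motion: [0, 1, 1, 0, 0, 1, 2, 0, 0, 2, 3, 0, 0, 2, 4, 0, 0, 2, 4, 0]

```text
time_s: 7.8
ee_pos: [0.5278, 0.1953, 0.0855]
eef_rot: [1.46, 1.571, -2.168]
force: [0.5, -2.3, 0.1]
grip_width: 0.0288
```

Run:
```python
from notch import *
notch(cam('top','t4')); o=ctrl.get_obs(); print(o['ee_pos'],o['force'])
```

```text
60 14 [-8.1 -7.8  6.4  6.7] -0.6890870340999737 area-mean -0.6953570807529642
65 14 [-7.5 -7.3  5.9  6.1] -0.6830505076767621 area-mean -0.6882881260365445
70 13 [-7.  -4.9  5.4  5.7] -0.6777376051381689 area-mean -0.21307718013870824
75 12 [-8.5 -6.8  7.4  9.1] 0.3013570211340646 area-mean 0.308219472019045
79 18 [-10.1  -8.2   6.9   8.8] -0.6561742869375724 area-mean -0.6712765721170785
[0.52781092 0.19536448 0.08543105] [-0.03788184 -2.77248926  0.15266929]
```

Emit:
servo_tool:
  motion: [0, -1, -2, 0, 0, -2, -3, 0, -10, -2, -3, 0, -30, -2, -3, 0, -55, -2, -3, 0, -80, -2, -3, 0, -105, -2, -3, 0, -120, -2, -3, 0, -120, -2, -3, 0]

```text
time_s: 8.98
ee_pos: [0.5318, 0.1959, 0.2064]
eef_rot: [-2.353, 1.569, 0.302]
force: [0.2, -0.2, 0.3]
grip_width: 0.0293
```

Run:
```python
from plan import *
print(R.T@(np.array([.5315,-.068,p[2]])-p)*1000, az)
```

```text
[0.53175576 0.19594303 0.20636212] [ 0.288  0.335  1.472  0.     1.332 -2.366] [ 0.2 -0.2  0.3] 8.975
tcp az,r 90.20904215130741 0.06694347119676713
jaw az 152.10301250054465
[-1.36475712e-01  2.33389942e+02 -1.23268417e+02] 152.10301250054465
```

Emit:
servo_tool:
  motion: [0, 5, -2, 4, 0, 16, -8, 12, 0, 31, -16, 21, 0, 46, -24, 30, 0, 61, -32, 39, 0, 76, -40, 48, 0, 91, -48, 57, 0, 106, -56, 66, 0, 121, -64, 76, 0, 136, -72, 86, 0, 151, -80, 96, 0, 166, -88, 106, 0, 181, -96, 116, 0, 196, -104, 126, 0, 211, -111, 135, 0, 223, -118, 143, 0, 230, -121, 149, 0, 233, -123, 152, 0, 233, -123, 152]
  gripper: 0

```text
time_s: 11.35
ee_pos: [0.5308, -0.0678, 0.2045]
eef_rot: [2.932, 1.569, 2.934]
force: [-0.1, -0.4, -0.3]
grip_width: 0.0004
```

Run:
```python
from plan import *
print(o['grip_width'],R.round(3))
from notch import *
c=cam('top','t5'); notch(c)
W=cloud(c)
m=(W[...,2]>.1)&(W[...,2]<.11)&(W[...,1]<0)&(W[...,1]>-.06)&(abs(W[...,0]-.53)<.04);print(m.sum(),W[m].mean(0) if m.any() else '')
for n in ['t5']:
    im=cv2.imread(f'pics/{n}.png')[140:250,100:300]
    cv2.imwrite(f'pics/{n}z.png',cv2.resize(im,None,fx=4,fy=4,interpolation=cv2.INTER_CUBIC))
cam('wrist','w5')
```

```text
[ 0.53082457 -0.06777152  0.20447134] [-0.195  0.269  1.564  0.     1.311 -0.197] [-0.1 -0.4 -0.3] 11.35
tcp az,r -90.34225664916862 0.1967750353393603
jaw az 0.09892623309318806
0.0003502572778828718 [[-0.001 -0.002  1.   ]
 [ 0.     1.     0.002]
 [-1.     0.    -0.001]]
60 15 [-8.1 -7.8  6.7  9.2] 0.5313415999066082 area-mean -0.037781616734893574
65 14 [-7.5 -7.3  5.9  6.1] -0.6830505076767137 area-mean -0.6882881260365645
70 13 [-7.  -4.9  5.4  5.7] -0.6777376051381703 area-mean -0.21307718013868904
75 12 [-8.5 -6.8  7.4  9.1] 0.3013570211340637 area-mean 0.30821947201903127
79 18 [-10.1  -8.2   6.9   8.8] -0.6561742869375333 area-mean -0.6712765721170876
0
```

View pics/t5z.png

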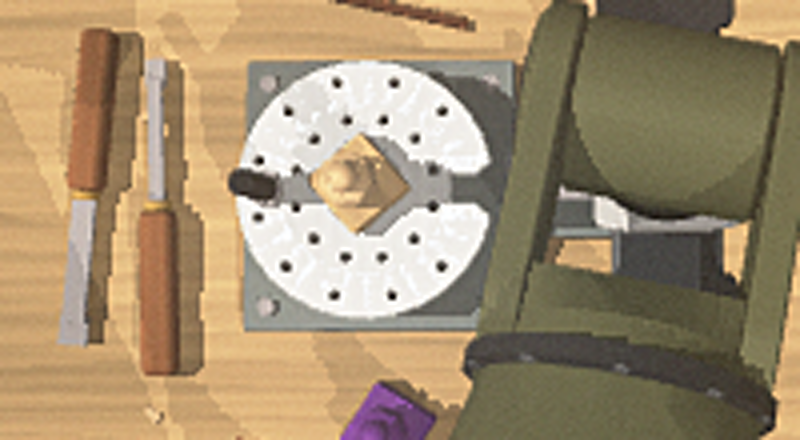

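View pics/w5.png

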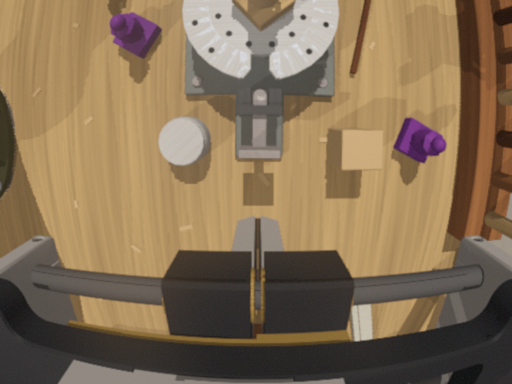

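Emit:
servo_tool:
  motion: [10, 0, 0, 0, 30, 0, 0, 0, 55, 0, 0, 0, 80, 0, 0, 0, 105, 0, 0, 0, 122, 0, 0, 0, 131, 0, 0, 0, 132, 0, 0, 0, 132, 0, 0, 0]

```text
time_s: 12.58
ee_pos: [0.5315, -0.0677, 0.0741]
eef_rot: [-0.206, 1.57, -0.204]
force: [0.1, -0.5, -0.3]
grip_width: 0.0005
```

Emit:
servo_tool:
  motion: [0, 3, 1, 0, 0, 8, 1, 0, 0, 13, 1, 0, 0, 18, 1, 0, 0, 22, 1, 0, 0, 26, 1, 0, 0, 30, 1, 0, 0, 33, 1, 0, 0, 36, 1, 0, 0, 39, 1, 0, 0, 42, 1, 0, 0, 44, 1, 0, 0, 46, 1, 0, 0, 48, 1, 0, 0, 48, 1, 0]

```text
time_s: 14.45
ee_pos: [0.5319, -0.0194, 0.0734]
eef_rot: [2.692, 1.57, 2.694]
force: [0.4, 0.7, 0.1]
grip_width: 0.0003
```

Run:
```python
from notch import *
o=ctrl.get_obs(); print(o['ee_pos'],o['force'],o['time_s'])
c=cam('top','t6'); notch(c)
cam('wrist','w6')
im=cam('scene','s6')['color'][120:260,220:420]
cv2.imwrite('pics/s6z.png',cv2.cvtColor(cv2.resize(im,None,fx=4,fy=4,interpolation=cv2.INTER_CUBIC),cv2.COLOR_RGB2BGR))
```

```text
[ 0.53193386 -0.01943914  0.07340132] [0.41795563 0.74914279 0.055102  ] 14.45
60 0 []  area-mean 
65 0 []  area-mean 
70 0 []  area-mean 
75 0 []  area-mean 
79 0 []  area-mean
```

View pics/w6.png

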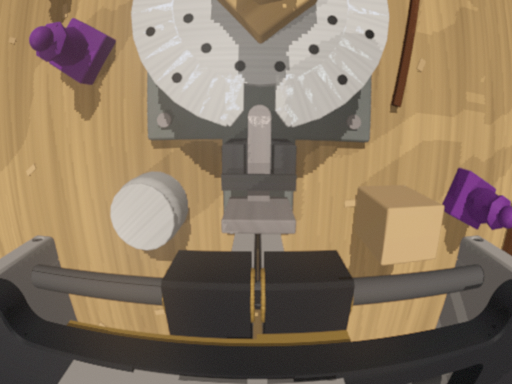

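View pics/s6z.png

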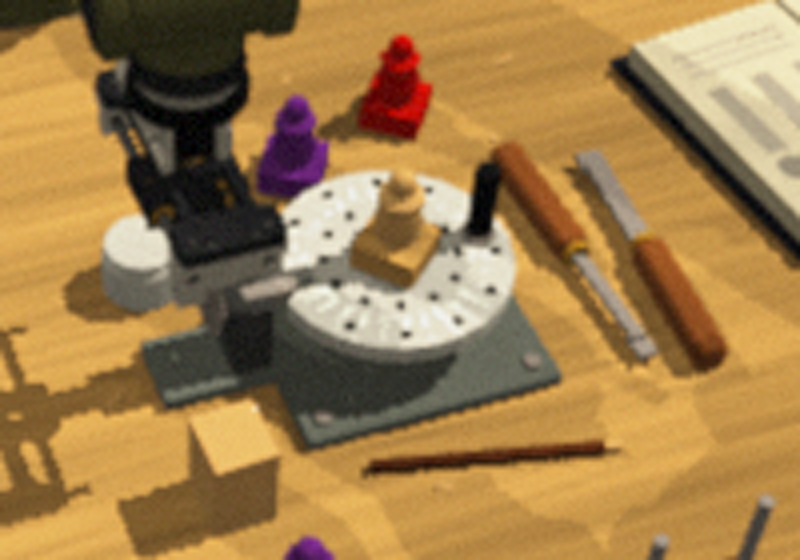

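Emit:
servo_tool:
  motion: [0, 2, 0, 0, 0, 4, 0, 0, 0, 6, 0, 0, 0, 7, 0, 0, 0, 8, 0, 0, 0, 8, 0, 0]

```text
time_s: 15.35
ee_pos: [0.532, -0.0115, 0.0734]
eef_rot: [1.861, 1.571, 1.862]
force: [0.1, 0.0, -0.8]
grip_width: 0.0006
```

Emit:
servo_tool:
  motion: [0, 1, 0, 0, 0, 1, 0, 0]

```text
time_s: 15.6
ee_pos: [0.5321, -0.0106, 0.0735]
eef_rot: [0.208, 1.571, 0.21]
force: [0.1, -0.3, -1.2]
grip_width: 0.0002
```

Emit:
servo_tool:
  motion: [0, 1, 0, 0, 0, 1, 0, 0]

```text
time_s: 15.85
ee_pos: [0.5321, -0.0104, 0.0735]
eef_rot: [-1.464, 1.57, -1.463]
force: [-0.7, -7.9, 0.4]
grip_width: 0.0004
```

Emit:
servo_tool:
  motion: [0, 1, 0, 0, 0, 1, 0, 0]

```text
time_s: 16.1
ee_pos: [0.5321, -0.0104, 0.0736]
eef_rot: [-1.518, 1.568, -1.517]
force: [-0.7, -15.5, -0.7]
grip_width: 0.0004
```

Run:
```python
from h import *
o=ctrl.get_obs(); print(o['ee_pos'],o['force'])
cam('wrist','w7')
```

```text
[ 0.53209809 -0.01035159  0.07356455] [ -0.74444656 -15.51814563  -0.73969674]
```

View pics/w7.png

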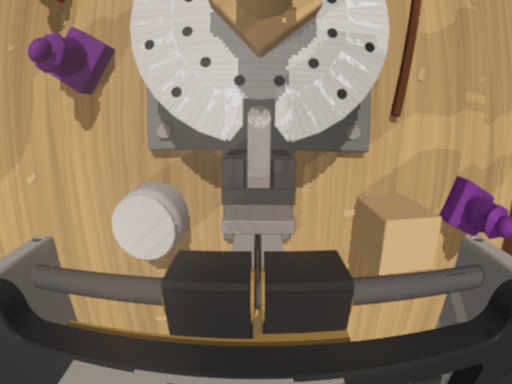

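Emit:
servo_tool:
  motion: [0, -3, 0, 0, 0, -10, 0, 0, 0, -22, 0, 0, 0, -35, 0, 0, 0, -45, 0, 0, -5, -50, 0, 0, -30, -50, 0, 0, -60, -50, 0, 0, -90, -52, 0, 0, -120, -60, 0, 0, -135, -80, 0, 0, -135, -110, 0, 0, -135, -145, 0, 0, -135, -180, 0, 0, -135, -215, 0, 0, -135, -240, 0, 0, -135, -250, 0, 0, -135, -250, 0, 0]

```text
time_s: 18.4
ee_pos: [0.5322, -0.2591, 0.208]
eef_rot: [2.597, 1.57, 2.598]
force: [-0.1, -0.0, 0.3]
grip_width: 0.0003
```

Run:
```python
from notch import *
o=ctrl.get_obs(); print(o['ee_pos'],o['force'],o['time_s'])
c=cam('top','t8'); notch(c); W=cloud(c)
m=(W[...,2]>.1)&(W[...,2]<.11)&(W[...,1]<.06)&(W[...,1]>-.06)&(abs(W[...,0]-.53)<.04);print(m.sum(),W[m].mean(0), W[m].min(0),W[m].max(0))
m=(W[...,2]>.145)&(W[...,2]<.156)&(W[...,1]<.2)&(W[...,1]>.03)&(abs(W[...,0]-.53)<.035);print('figtop',W[m].mean(0))
im=c['color'][140:250,100:300]
cv2.imwrite('pics/t8z.png',cv2.cvtColor(cv2.resize(im,None,fx=4,fy=4,interpolation=cv2.INTER_CUBIC),cv2.COLOR_RGB2BGR))
im=cam('scene','s8')['color'][120:260,220:420]
cv2.imwrite('pics/s8z.png',cv2.cvtColor(cv2.resize(im,None,fx=4,fy=4,interpolation=cv2.INTER_CUBIC),cv2.COLOR_RGB2BGR))
```

```text
[ 0.53219263 -0.25905982  0.20800709] [-0.0631451  -0.04658601  0.33574303] 18.4
60 8 [-8.1 -7.8  6.4  6.7] -0.6890870340999751 area-mean -1.5973797158104328
65 2 [-7.5130532  -7.25037886] -7.3817160258341135 area-mean -7.3817160258341135
70 1 [-7.00685204] -7.006852037893405 area-mean -7.006852037893405
75 6 [-8.5 -6.8  7.4  9.1] 0.3013570211340211 area-mean 0.312631783274155
79 6 [-10.1  -8.2   6.9   8.8] -0.6561742869376133 area-mean -2.5335422988612764
48 [0.53183928 0.00432265 0.10622557] [0.51241015 0.00162422 0.10101503] [0.55133584 0.00706171 0.10970856]
figtop [0.53454325 0.13063011 0.14864185]
```

View pics/t8z.png

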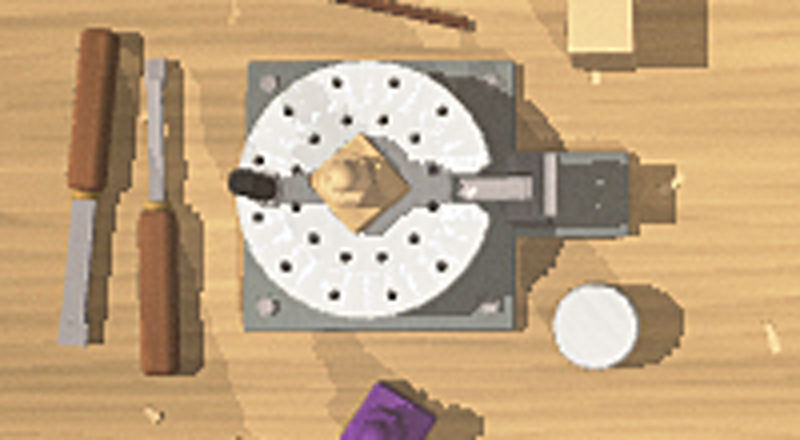

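View pics/s8z.png

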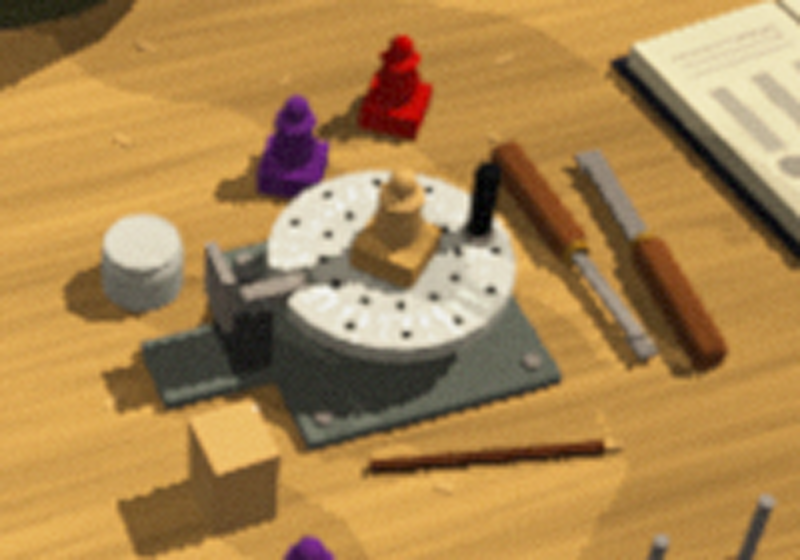

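```bash
python3 -c "
from station import ctrl
print(ctrl.hand_in())"
```

```text
the job is handed in; nothing more can be done
None
```

The disc is turned so the notch faces the bar, the bar is home in the notch, and I handed the job in at about 18.5 s. The hand-in reports no verdict.

- **Disc:** I turned the handle about 170° counter-clockwise with the partly open fingers on either side of it. The first pass stopped 3–4° short. After a small correction the notch centre measured within about 0.7° (roughly 1 mm at the rim) of the bar's line.
- **Bar:** I pushed the plate with the closed fingertips until it stopped moving. The force rose to about 15 N there. Between the first and last pictures the plate moved 34.5 mm, and the last pictures show it against the guide.
- **Rest of the scene:** In the last pictures the figure stands upright near the middle of the disc. Its top is within about 3 mm of the axis and at the right height (0.149 m). The bystanders nearest the stand (gouges, blank, tin, pencil) look unmoved. I did not recheck the mallet or the folding rule, but the arm never went down near them.
- **Arm:** It finished about 0.25 m clear of the stand.

In the final picture the bar covers part of the notch, so the notch angles measured between the two sides varied more (-7° to 0.3°). The readings that still showed both notch edges stayed at -0.7° to 0.3°.

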